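# Shut the yellow gas valve on the welding-bench manifold

## Task

The gas manifold on the welding bench has four quarter-turn valves in a row. Shut the yellow one fully, turning its handle clockwise (seen from above) until it lies squarely crosswise to its own pipe, along the row, and let go of it. Do not touch the red, blue or green valves beside it.

Things in the scene. Friction and masses are not known exactly. Their poses are not given: they have to be found in the camera images.
- yellow_grip (a point): On the turning axis of the yellow handle, 80 mm above the bench. Handle: upright bar 44 long, 14 thick (grip this), underside 60, top 94 mm high, white line on top; steel body below to 52 mm. x runs along the bar and turns with it, z up. In line with its pipe = open; clockwise to a stop at crosswise = shut. Starts 55 to 80 deg short of shut. Friction 0.1 N m, stays where left.
- red_valve: Red-handled bystander valve, built and sized like the yellow one; handle at any angle from in line to crosswise, reaching at most 23 mm from its axis, top 94 mm high. Origin: on its vertical turning axis, at bench level. x along the valve's pipe, away from the outlet; y along the row of valves; z up; all four valves face alike.
- blue_valve: Blue-handled bystander valve, same size, origin and axes as the red one. The four stand in one straight row, 80 mm between neighbouring axes, in any order of colour, on a fixed aluminium plate 150 x 360 mm, 10 mm thick.
- green_valve: Green-handled bystander valve, same size, origin and axes as the red one. A copper header pipe (top 42 mm high) runs along the row 52 mm on the +x side of the axes, with a gauge (44 mm across, top 71 mm high) at one end, 70 mm or more from any valve axis.

How it is judged:
At the end, for the whole second after the job is handed in: The yellow handle stands crosswise, along the row of valves, within 10 degrees of fully shut, and stays so (angle between the x axis of yellow_grip and the y axis of red_valve, either way round below 0.175 rad); the robot touches nothing.
It fails at once if the robot touches the red valve (more than 2 N) (contact force between any of the fingers, the arm and red_valve above 2 N).
It fails at once if the robot touches the blue valve (more than 2 N) (contact force between any of the fingers, the arm and blue_valve above 2 N).
It fails at once if the robot touches the green valve (more than 2 N) (contact force between any of the fingers, the arm and green_valve above 2 N).
It also fails if it takes over 32 s, if anything falls off the work surface, if the arm or the gripper's body presses on something with over 40 N, if the wrist force passes 120 N, or if a joint passes its speed limit or range.

## Robot

A 7-joint arm with a two-finger parallel gripper is mounted at the origin on the work surface. World frame = base frame: x ahead of the robot, y to its left, z up, the work surface at z = 0. Lengths are in m, angles in rad, forces in N, time in s.
With the tool pointing down it reaches from about 0.35 to 0.9 m from the base axis. Payload 8.1 kg.
Tool frame: the origin (TCP) lies at the very end of the fingers, on their centre line; the grasp point (between the pads) lies 19 mm behind it (grip_point_offset is the distance from the TCP to the grasp point, in m); z points along the fingers, x is the direction in which the jaws open and shut, and the axes are right-handed (so a half turn about z gives the same grasp; the last joint's range is limited). The gripper opens to 92 mm and grips with 3 to 60 N. Pads are 19 mm wide; open, the fingers measure 130 mm over their backs; the gripper's body (75 mm by 190 mm) begins 47 mm behind the grasp point.
Start: joints at [1.098, 0.434, 0.025, 1.573, -0.012, 1.134, -0.075], TCP at [0.226, -0.583, 0.227] pointing down, gripper open.
Joint ranges: [-2.62, 2.62], [-0.44, 2.09], [-1.27, 1.32], [0.08, 2.57], [-1.32, 4.46], [0.12, 2], [-2.74, 2.74]. Speed limits (rad/s): [2.22, 2.22, 3.01, 3.01, 3.14, 3.14, 3.14].

## Interface

Orientations are given as a rotation vector (axis times angle).
In Python, from cell import observe, get_image, camera_model, sign_off, grip_point_offset gives the robot as it stands.
- The arm moves only by the tool play_rows, never from a script. Its argument "rows" is a list of rows, each a list of 7 numbers: the shift along the tool's x, y, z as a fraction of full scale, then the turn, a rotation vector about the tool's x, y, z as a fraction of full scale, then the closure, from -1 (fully open) to 1 (shut). A call has 1 to 5 rows; each row shifts and turns the pose as measured when the row begins, along the tool's axes as they then stand; what a row does not reach is not made up. Full scale, the value 1, is 0.15 m for a shift and 0.5 rad for a turn. A row lasts 1/10 s, in which the tool goes at most 50 mm and 8.59 degrees, less where a joint would pass 70% of its speed; a pose out of reach is approached as far as the arm can. A call with a number of a shift or a turn outside -1 to 1 is refused whole. A call with a gripper value outside its range is refused whole. The fingers move at their own pace and stop on an object; "force" is the grip in N (left out, the last holds). Time passes only in rows, so rows that do not move let the fingers close. It gives the time, the measured TCP pose, the force and the opening at its end, in the units of the state.
- observe(): the state, without advancing time (a new reading comes with each control period).
- get_image(name): name is "scene" or "top"; returns the picture (384x512x3 uint8, blue, green, red); there is no depth.
- camera_model(name): a dict with "K" (3x3 intrinsics, pixels), "R" (3x3) and "t" (3): a world point X has camera coordinates R X + t. Camera axes: x right, y down, z forward; pixel columns grow to the right and rows downward; lengths in m; the calibration is good to about 2 mm. A picture is of the moment at which its call begins. camera_model takes no time and is no camera call.
- sign_off(): hands the job in, once; it reports no verdict.
The state is a dict: "clock": time; "joints": joint angles; "dq": joint speeds; "joint_efforts": joint torques, N m; "position": TCP position; "ee_rot": TCP orientation; "force": force on the tool from outside, world axes, zero at the start; "ft_torque": the same for the moment, N m; "width": opening from 0.0 (shut) to 1.0 (fully open).
Only numpy, scipy, OpenCV 4.12 (cv2) and the standard library are available. Lean on these libraries where they do the work, as an engineer would, in place of code of your own. Each camera call takes 0.05 s, during which the arm holds its last target.

## Working session

There is one attempt and no reset: what is moved stays moved. The work goes in short steps, Python scripts to look and compute and a tool call to move; the robot and the scene stay as the last step left them, time stands still between calls to the robot, and variables do not carry over. Pictures are saved under pics/ and viewed, and the job is handed in when it is done.

Besides the shell and the picture viewer there is one more tool, called after ">>>" as name(argument=value, ...) on one line, values as JSON. play_rows: Moves the arm, as the interface text tells. Its arguments: {"type":"object","properties":{"rows":{"type":"array","items":{"type":"array","items":{"type":"number"}}},"force":{"type":"number"}},"required":["rows"]}

```bash
mkdir -p pics; python3 - <<'E'
from cell import *
import cv2
s=observe();print(s)
for n in("scene","top"):
    cv2.imwrite(f"pics/{n}0.png",get_image(n)); m=camera_model(n);print(n,m["K"],m["R"],m["t"])
print(grip_point_offset)
E
```

```text
{'clock': 0.0, 'joints': array([ 1.09841493,  0.43523598,  0.02499243,  1.57409871, -0.01159596,
        1.13399017, -0.07513239]), 'dq': array([ 0.00150506,  0.00104975, -0.00138581,  0.0011705 , -0.00110741,
       -0.00088434,  0.00102096]), 'joint_efforts': array([-7.07374074e-04, -6.67849803e+01,  9.85032097e-01, -3.14456964e+01,
       -6.04828703e-02,  4.27530985e-02,  6.73501404e-05]), 'position': array([ 0.22563233, -0.58230318,  0.2259365 ]), 'ee_rot': array([-2.59123219e+00,  1.77491328e+00,  2.18503816e-03]), 'force': array([ 0.22110606, -0.03692208,  0.3827921 ]), 'ft_torque': array([-0.03877569,  0.00337847, -0.00700871]), 'width': 0.9998275045384157}
scene [[391.66120223   0.         260.41508145]
 [  0.         391.66120223 192.52647253]
 [  0.           0.           1.        ]] [[-0.23340021  0.97211134 -0.02288841]
 [ 0.58687353  0.12206003 -0.80042539]
 [-0.77530884 -0.20025206 -0.59899525]] [ 0.10746689 -0.26810859  1.16028965]
top [[481.63119508   0.         255.615004  ]
 [  0.         481.63119508 190.54011161]
 [  0.           0.           1.        ]] [[ 0.19405312 -0.98097317  0.00591825]
 [-0.96012833 -0.19116033 -0.20398853]
 [ 0.20123861  0.03390233 -0.97895539]] [-0.05426765  0.58491006  0.72461017]
0.0188
```

View pics/scene0.png

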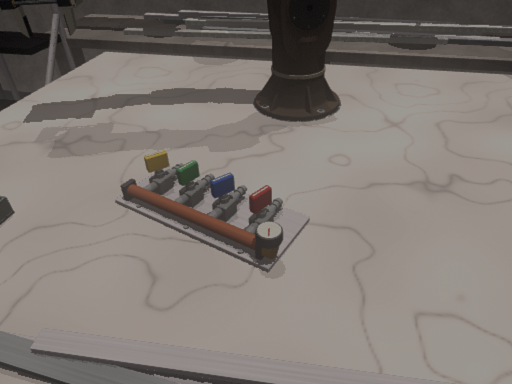

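View pics/top0.png

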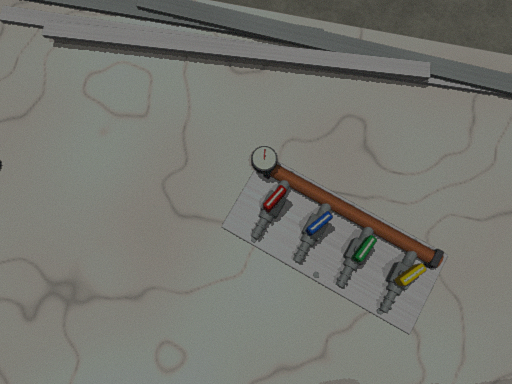

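```bash
cat > h.py <<'E'
from cell import *
import cv2, numpy as np
def ray(n,uv,z):
    m=camera_model(n);K,R,t=map(np.array,(m["K"],m["R"],m["t"]))
    c=-R.T@t; d=R.T@np.linalg.solve(K,np.array([uv[0],uv[1],1.]))
    return c+d*(z-c[2])/d[2]
def mask(im,col):
    h=cv2.cvtColor(im,cv2.COLOR_BGR2HSV);H,S,V=cv2.split(h)
    r={'yellow':(20,34),'green':(45,80),'blue':(105,130),'red':(170,4)}[col]
    a=(H>=r[0])&(H<=r[1]) if r[0]<r[1] else (H>=r[0])|(H<=r[1])
    m=(a&(S>110)&(V>60)).astype(np.uint8)
    n,l,st,ce=cv2.connectedComponentsWithStats(m)
    k=1+np.argmax(st[1:,4]); return (l==k).astype(np.uint8),st[k],ce[k]
E
python3 - <<'E'
from h import *
for n in("top","scene"):
    im=cv2.imread(f"pics/{n}0.png"); pts={}
    for c in('red','blue','green','yellow'):
        m,st,ce=mask(im,c); r=cv2.minAreaRect(cv2.findContours(m,0,1)[0][0])
        p=ray(n,ce,0.085); pts[c]=p
        b=cv2.boxPoints(r); w=np.array([ray(n,q,0.094)[:2] for q in b])
        e=[w[1]-w[0],w[2]-w[1]]; e=max(e,key=np.linalg.norm)
        print(n,c,st,ce.round(1),p.round(4),"len %.3f ang %.1f"%(np.linalg.norm(e),np.degrees(np.arctan2(e[1],e[0]))%180))
    d=pts['yellow']-pts['red'];print("row",np.linalg.norm(d),np.degrees(np.arctan2(d[1],d[0])))
im=cv2.imread("pics/top0.png")[140:340,220:460]
cv2.imwrite("pics/topc.png",cv2.resize(im,None,fx=3,fy=3,interpolation=cv2.INTER_CUBIC))
E
```

```text
top red [263 185  24  24 160] [274.5 196.8] [0.5752 0.0287 0.085 ] len 0.043 ang 149.9
top blue [307 211  26  23 178] [319.4 222.2] [ 0.5492 -0.0475  0.085 ] len 0.043 ang 140.7
top green [355 235  22  26 163] [365.4 248. ] [ 0.5235 -0.1238  0.085 ] len 0.043 ang 153.9
top yellow [398 263  28  23 222] [411.9 274.1] [ 0.4981 -0.1994  0.085 ] len 0.046 ang 139.2
row 0.2407876238440183 -108.68076703095947
scene red [250 187  21  13  71] [260.1 193.3] [0.5694 0.0275 0.085 ] len 0.042 ang 142.5
scene blue [210 175  22   9  47] [220.2 179.6] [ 0.5441 -0.0516  0.085 ] len 0.039 ang 127.5Traceback (most recent call last):
  File "<stdin>", line 5, in <module>
  File "h.py", line 13, in mask
    k=1+np.argmax(st[1:,4]); return (l==k).astype(np.uint8),st[k],ce[k]
        ~~~~~~~~~^^^^^^^^^^
    return _wrapfunc(a, 'argmax', axis=axis, out=out, **kwds)
    return bound(*args, **kwds)
ValueError: attempt to get argmax of an empty sequence
```

```bash
python3 - <<'E'
from h import *
im=cv2.imread("pics/top0.png")
cv2.imwrite("pics/topc.png",cv2.resize(im[220:330,340:460],None,fx=5,fy=5,interpolation=cv2.INTER_CUBIC))
im=cv2.imread("pics/scene0.png")
cv2.imwrite("pics/scenec.png",cv2.resize(im[140:260,110:290],None,fx=4,fy=4,interpolation=cv2.INTER_CUBIC))
print(ray('top',(411.9,274.1),.094))
E
```

```text
[ 0.49717784 -0.19654488  0.094     ]
```

View pics/topc.png

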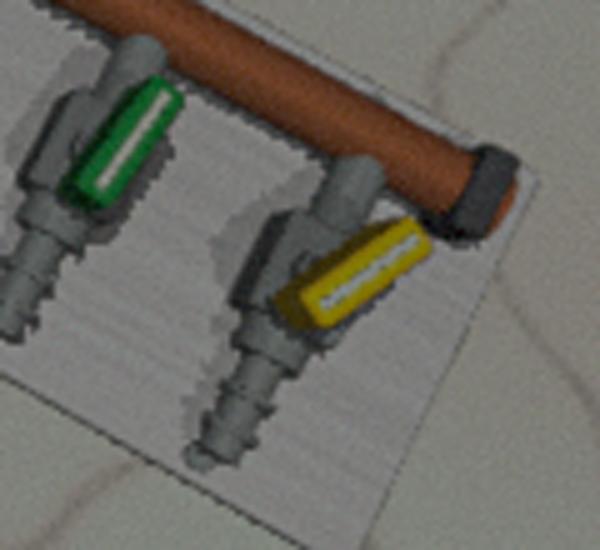

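View pics/scenec.png

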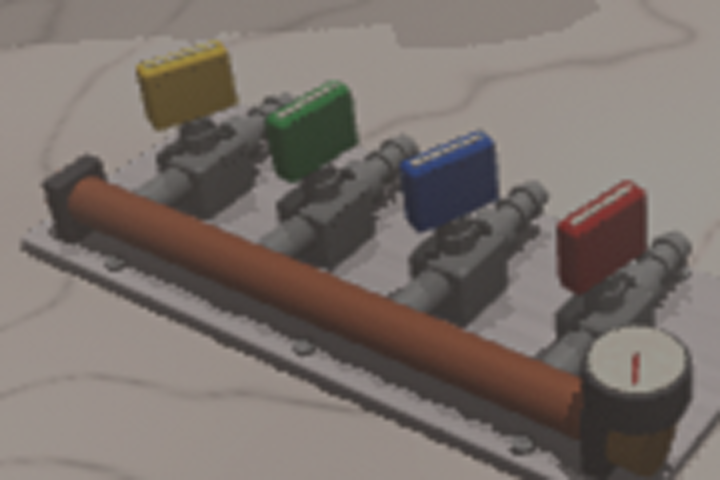

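```bash
python3 - <<'E'
from h import *
from scipy.spatial.transform import Rotation as R
im=cv2.imread("pics/top0.png")
g=cv2.cvtColor(im,cv2.COLOR_BGR2HSV)
for c in('red','blue','green','yellow'):
    m,st,ce=mask(im,c); x,y,w,h=st[:4]
    hull=cv2.fillConvexPoly(np.zeros_like(m),cv2.convexHull(cv2.findNonZero(m)),1)
    hull=cv2.erode(hull,np.ones((3,3),np.uint8))
    wl=hull&(g[...,1]<110)&(g[...,2]>110)
    p=cv2.findNonZero(wl.astype(np.uint8))
    if p is None: print(c,'none');continue
    p=p[:,0].astype(float)
    W=np.array([ray('top',q,.094)[:2] for q in p]); ctr=W.mean(0); u,s,v=np.linalg.svd(W-ctr); 
    pr=(W-ctr)@v[0]; mid=ctr+v[0]*(pr.max()+pr.min())/2
    print(c,len(p),ctr.round(4),mid.round(4),'len',np.ptp(pr).round(4),'ang',np.degrees(np.arctan2(v[0,1],v[0,0]))%180)
a=[(404.6,281),(423.6,268)]
A=[ray('top',q,.094) for q in a];print('manual',sum(A)/2,np.degrees(np.arctan2(*(A[1]-A[0])[1::-1])),np.linalg.norm(A[1]-A[0]))
# bodies/outlet tip & header ends (row direction check), header top z .042
h=[ray('top',q,.042) for q in [(277,172),(436,256)]];print(np.degrees(np.arctan2(*(h[1]-h[0])[1::-1])))
# scene top line yellow
b=[(110+143/4,140+66/4),(110+226/4,140+45/4)];B=[ray('scene',q,.094) for q in b];print('scene',sum(B)/2,B)
M=R.from_rotvec(observe()['ee_rot']).as_matrix();print(M.round(3),np.degrees(np.arctan2(M[1,0],M[0,0])))
E
```

```text
red 52 [0.5736 0.0292] [0.574 0.029] len 0.0358 ang 149.76452002626976
blue 48 [ 0.5491 -0.0472] [ 0.5491 -0.0472] len 0.0347 ang 140.66715135215722
green 45 [ 0.5237 -0.1232] [ 0.5236 -0.1232] len 0.0358 ang 153.17167619781662
yellow 55 [ 0.4985 -0.1994] [ 0.4979 -0.1989] len 0.0366 ang 136.09451545614456
manual [ 0.49726758 -0.19991665  0.094     ] -46.02295594369454 0.03567310873859591
-107.40414924892015
scene [ 0.49843041 -0.19575946  0.094     ] [array([ 0.51148847, -0.21132615,  0.094     ]), array([ 0.48537234, -0.18019277,  0.094     ])]
[[ 0.361 -0.932 -0.001]
 [-0.932 -0.361  0.001]
 [-0.001  0.    -1.   ]] -68.81550631833338
```

>>> play_rows(rows=[[0, 0, 0, 0, 0, -0.28, 0.1], [0, 0, 0, 0, 0, -0.28, 0.1], [0, 0, 0, 0, 0, -0.28, 0.1], [0, 0, 0, 0, 0, -0.28, 0.1], [0, 0, 0, 0, 0, -0.28, 0.1]], force=15)

```text
clock: 0.6
position: [0.2253, -0.5807, 0.2235]
ee_rot: [-3.048, 0.74, 0.007]
force: [0.1, 0.8, -0.5]
width: 0.613
```

>>> play_rows(rows=[[0, 0, 0, 0, 0, -0.28, 0.1], [0, 0, 0, 0, 0, -0.28, 0.1], [0, 0, 0, 0, 0, -0.28, 0.1], [0, 0, 0, 0, 0, -0.28, 0.1], [0, 0, 0, 0, 0, -0.28, 0.1]])

```text
clock: 1.1
position: [0.2244, -0.5793, 0.2211]
ee_rot: [-3.106, -0.396, 0.006]
force: [-0.0, -0.1, -0.0]
width: 0.451
```

```bash
cat > go.py <<'E'
from h import *
from scipy.spatial.transform import Rotation as R
import sys
def go(x,y,z,ang):
    s=observe();M=R.from_rotvec(s['ee_rot']).as_matrix();p=s['position']
    T=np.array([[np.cos(ang),np.sin(ang),0],[np.sin(ang),-np.cos(ang),0],[0,0,-1]])
    d=M.T@(np.array([x,y,z])-p)/.15; r=R.from_matrix(M.T@T).as_rotvec()/.5
    print('t',round(s['clock'],2),'pos',p.round(4),'xang',np.degrees(np.arctan2(M[1,0],M[0,0])).round(1),'w',s['width'],'F',s['force'].round(2),'T',s['ft_torque'].round(2),'q7',s['joints'][[0,6]].round(2))
    print('shift',d.round(3),'turn',r.round(3))
if __name__=='__main__':
    a=list(map(float,sys.argv[1:])); go(a[0],a[1],a[2],np.radians(a[3]))
E
python3 go.py .4985 -.1985 .226 46.1
```

```text
t 1.1 pos [ 0.2244 -0.5793  0.2211] xang 14.5 w 0.4507132933682913 F [-0.01 -0.12 -0.03] T [-0.01 -0.16 -0.03] q7 [1.32 1.24]
shift [ 2.405 -2.    -0.017] turn [-2.300e-02 -1.000e-03 -1.102e+00]
```

>>> play_rows(rows=[[0, 0, 0, 0, 0, -0.28, 0.1], [0, 0, 0, 0, 0, -0.28, 0.1], [0, 0, 0, 0, 0, -0.28, 0.1], [0, 0, 0, 0, 0, -0.26, 0.1]])

```text
clock: 1.5
position: [0.2235, -0.5783, 0.2191]
ee_rot: [-2.863, -1.256, 0.001]
force: [0.1, -0.3, 0.5]
width: 0.447
```

```bash
python3 go.py .4985 -.1985 .226 46.1
```

```text
t 1.5 pos [ 0.2235 -0.5783  0.2191] xang 47.4 w 0.44748109735838976 F [ 0.09 -0.26  0.55] T [ 0.05 -0.15  0.02] q7 [1.4  1.76]
shift [ 3.105 -0.365 -0.024] turn [-0.029 -0.01   0.045]
```

>>> play_rows(rows=[[0.28, -0.03, -0.01, 0, 0, 0, 0.1], [0.28, -0.03, -0.01, 0, 0, 0, 0.1], [0.28, -0.03, -0.01, 0, 0, 0, 0.1], [0.28, -0.03, -0.01, 0, 0, 0, 0.1], [0.28, -0.03, -0.01, 0, 0, 0, 0.1]])

```text
clock: 2.0
position: [0.3453, -0.4085, 0.2245]
ee_rot: [-2.864, -1.244, 0.007]
force: [0.6, 0.3, 0.7]
width: 0.449
```

```bash
python3 go.py .4985 -.1985 .2 46.1
```

```text
t 2.0 pos [ 0.3453 -0.4085  0.2245] xang 46.9 w 0.44867213640683734 F [0.65 0.33 0.66] T [ 0.06 -0.17 -0.09] q7 [1.16 1.41]
shift [ 1.72  -0.206  0.174] turn [-0.039 -0.007  0.029]
```

>>> play_rows(rows=[[0.28, -0.03, 0, -0.01, 0, 0, 0.1], [0.28, -0.03, 0, -0.01, 0, 0, 0.1], [0.28, -0.03, 0, -0.01, 0, 0.01, 0.1], [0.28, -0.03, 0, 0, 0, 0.01, 0.1], [0.28, -0.03, 0, 0, 0, 0, 0.1]])

```text
clock: 2.5
position: [0.4755, -0.2327, 0.2248]
ee_rot: [-2.884, -1.231, -0.001]
force: [0.6, -0.4, 0.1]
width: 0.451
```

```bash
python3 go.py .4985 -.1985 .16 46.1
```

```text
t 2.5 pos [ 0.4755 -0.2327  0.2248] xang 46.2 w 0.45091823771545 F [ 0.61 -0.41  0.06] T [-0.04 -0.17  0.01] q7 [0.8  0.96]
shift [ 0.27  -0.045  0.433] turn [-0.01  -0.005  0.005]
```

>>> play_rows(rows=[[0.18, -0.03, 0.15, -0.01, 0, 0, 0.1], [0.08, -0.01, 0.15, 0, 0, 0, 0.1], [0.02, 0, 0.1, 0, 0, 0, 0.1], [0, 0, 0, 0, 0, 0, 0.1]])

```text
clock: 2.9
position: [0.5052, -0.1882, 0.1635]
ee_rot: [-2.88, -1.249, -0.01]
force: [-0.8, -0.7, -0.1]
width: 0.449
```

```bash
python3 go.py .4985 -.1985 .125 46.1; python3 - <<'E'
from h import *
for n,(a,b,c,d) in dict(scene=(60,260,90,310),top=(160,340,300,500)).items():
    im=get_image(n); cv2.imwrite(f"pics/{n}1.png",cv2.resize(im[a:b,c:d],None,fx=3,fy=3,interpolation=cv2.INTER_CUBIC))
E
```

```text
t 2.9 pos [ 0.5052 -0.1882  0.1635] xang 46.9 w 0.44929503228914874 F [-0.78 -0.71 -0.14] T [ 0.01 -0.13 -0.02] q7 [0.69 0.82]
shift [-0.083  0.014  0.256] turn [ 0.001 -0.014  0.028]
```

View pics/scene1.png

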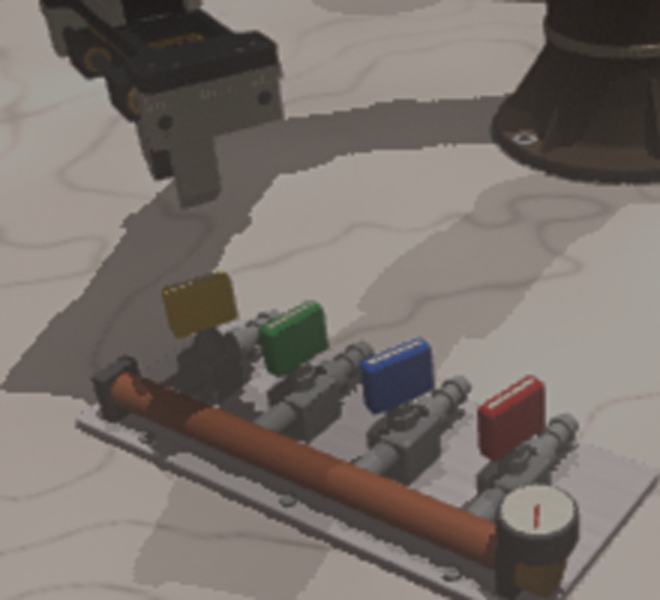

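View pics/top1.png

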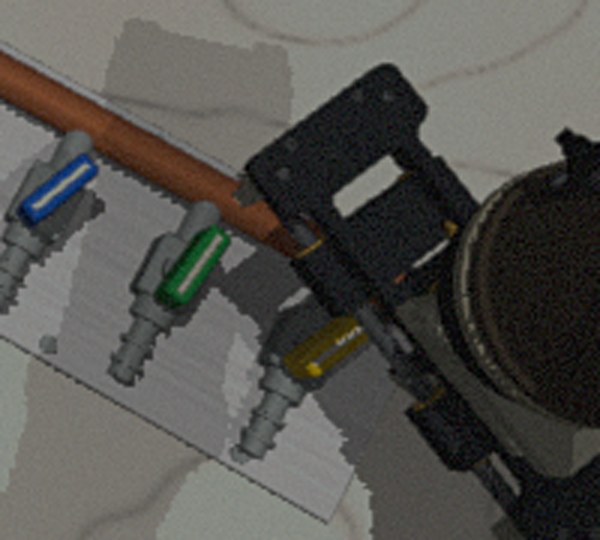

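>>> play_rows(rows=[[-0.08, 0.015, 0.1, 0, -0.01, 0.03, 0.1], [0, 0, 0.1, 0, 0, 0, 0.1], [0, 0, 0, 0, 0, 0, 0.1], [0, 0, 0, 0, 0, 0, 0.1]])

```text
clock: 3.4
position: [0.4982, -0.2052, 0.1357]
ee_rot: [2.892, 1.213, 0.006]
force: [-0.4, 0.6, 0.4]
width: 0.451
```

```bash
python3 go.py .4985 -.1985 .125 46.1
```

```text
t 3.4 pos [ 0.4982 -0.2052  0.1357] xang 45.5 w 0.45069898093649763 F [-0.43  0.65  0.35] T [ 0.07 -0.1  -0.04] q7 [0.7 0.8]
shift [ 0.033 -0.03   0.071] turn [ 0.014 -0.002 -0.021]
```

>>> play_rows(rows=[[0.025, -0.02, 0.03, 0.01, 0, -0.015, 0.1], [0, 0, 0.02, 0, 0, 0, 0.1], [0, 0, 0, 0, 0, 0, 0.1], [0, 0, 0, 0, 0, 0, 0.1]])

```text
clock: 3.8
position: [0.4992, -0.2012, 0.1291]
ee_rot: [2.891, 1.223, 0.005]
force: [-0.6, 0.1, -0.0]
width: 0.448
```

```bash
python3 go.py .4985 -.1985 .063 46.1
```

```text
t 3.8 pos [ 0.4992 -0.2012  0.1291] xang 45.9 w 0.4475465999200709 F [-0.56  0.06 -0.02] T [-0.   -0.17  0.01] q7 [0.69 0.79]
shift [ 0.009 -0.018  0.441] turn [ 0.007 -0.003 -0.008]
```

>>> play_rows(rows=[[0.01, -0.015, 0.08, 0, 0, 0, 0.1], [0, 0, 0.08, 0, 0, 0, 0.1], [0, 0, 0.08, 0, 0, 0, 0.1], [0, 0, 0, 0, 0, 0, 0.1], [0, 0, 0, 0, 0, 0, 0.1]])

```text
clock: 4.3
position: [0.4984, -0.198, 0.0893]
ee_rot: [2.891, 1.224, 0.004]
force: [-0.1, 0.2, 0.3]
width: 0.449
```

```bash
python3 go.py .4985 -.1985 .063 46.1
```

```text
t 4.3 pos [ 0.4984 -0.198   0.0893] xang 45.9 w 0.4491417977830665 F [-0.13  0.21  0.26] T [ 0.05 -0.12 -0.03] q7 [0.67 0.75]
shift [-0.002  0.003  0.175] turn [ 0.005 -0.003 -0.007]
```

>>> play_rows(rows=[[0, 0, 0.07, 0, 0, 0, 0.1], [0, 0, 0.07, 0, 0, 0, 0.1], [0, 0, 0, 0, 0, 0, 0.1], [0, 0, 0, 0, 0, 0, 0.1]])

```text
clock: 4.7
position: [0.4986, -0.1981, 0.0664]
ee_rot: [2.891, 1.224, 0.004]
force: [0.5, 0.2, 0.8]
width: 0.451
```

```bash
python3 go.py .4985 -.1985 .063 46.1; python3 - <<'E'
from h import *
for n,(a,b,c,d) in dict(scene=(60,260,90,310)).items():
    im=get_image(n); cv2.imwrite(f"pics/{n}2.png",cv2.resize(im[a:b,c:d],None,fx=3,fy=3,interpolation=cv2.INTER_CUBIC))
E
```

```text
t 4.7 pos [ 0.4986 -0.1981  0.0664] xang 45.9 w 0.4510564445837931 F [0.51 0.25 0.82] T [ 0.01 -0.19 -0.03] q7 [0.65 0.73]
shift [-0.003  0.002  0.023] turn [ 0.006 -0.003 -0.007]
```

View pics/scene2.png

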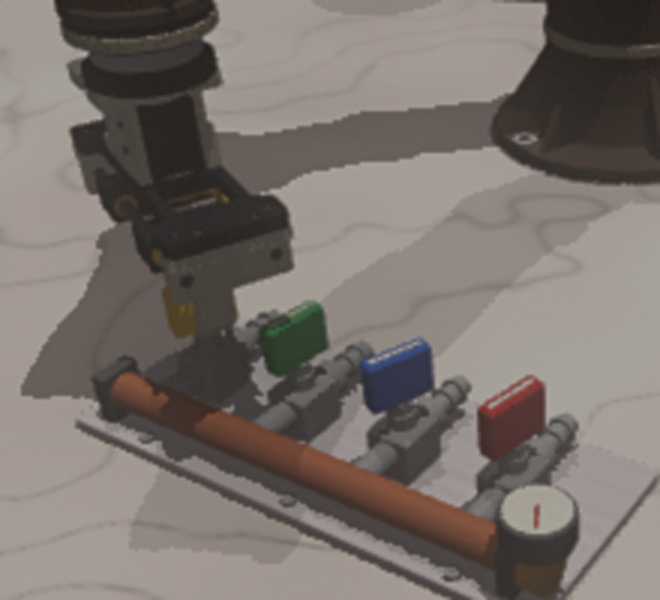

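>>> play_rows(rows=[[0, 0, 0.01, 0, 0, 0, 1], [0, 0, 0, 0, 0, 0, 1], [0, 0, 0, 0, 0, 0, 1], [0, 0, 0, 0, 0, 0, 1], [0, 0, 0, 0, 0, 0, 1]], force=15)

```text
clock: 5.25
position: [0.4997, -0.1977, 0.0658]
ee_rot: [2.89, 1.224, 0.007]
force: [1.0, 0.3, -4.2]
width: 0.153
```

```bash
python3 go.py .4985 -.1985 .063 46.1
```

```text
t 5.25 pos [ 0.4997 -0.1977  0.0658] xang 45.9 w 0.15282600575542327 F [ 0.99  0.35 -4.24] T [-0.04 -0.28 -0.12] q7 [0.65 0.73]
shift [-0.009 -0.002  0.018] turn [ 0.009 -0.006 -0.007]
```

>>> play_rows(rows=[[0, 0, 0, 0, 0, 0.2, 1], [0, 0, 0, 0, 0, 0.2, 1], [0, 0, 0, 0, 0, 0.2, 1], [0, 0, 0, 0, 0, 0.2, 1]])

```text
clock: 5.65
position: [0.4995, -0.1978, 0.0657]
ee_rot: [3.081, 0.607, 0.008]
force: [1.4, 0.1, -1.6]
width: 0.152
```

```bash
python3 go.py .4985 -.1985 .065 -18.2
```

```text
t 5.65 pos [ 0.4995 -0.1978  0.0657] xang 22.3 w 0.15225180085039924 F [ 1.39  0.14 -1.56] T [-0.07 -0.15  0.11] q7 [0.57 0.39]
shift [-0.008  0.002  0.005] turn [ 0.002 -0.011  1.414]
```

Turning cleanly with low forces; continue.

>>> play_rows(rows=[[0, 0, 0, 0, 0, 0.2, 1], [0, 0, 0, 0, 0, 0.2, 1], [0, 0, 0, 0, 0, 0.2, 1], [0, 0, 0, 0, 0, 0.2, 1]])

```text
clock: 6.05
position: [0.4994, -0.1978, 0.0657]
ee_rot: [3.14, -0.041, 0.008]
force: [0.6, 0.1, -1.8]
width: 0.153
```

```bash
python3 go.py .4985 -.1985 .065 -18.2
```

```text
t 6.05 pos [ 0.4994 -0.1978  0.0657] xang -1.5 w 0.15301793688073548 F [ 0.62  0.15 -1.79] T [-0.12 -0.05  0.11] q7 [0.49 0.05]
shift [-0.006  0.005  0.005] turn [ 0.    -0.01   0.583]
```

>>> play_rows(rows=[[0, 0, 0, 0, 0, 0.2, 1], [0, 0, 0, 0, 0, 0.2, 1], [0, 0, 0, 0, 0, 0.1, 1], [0, 0, 0, 0, 0, 0.06, 1]])

```text
clock: 6.45
position: [0.4993, -0.1978, 0.0657]
ee_rot: [3.101, -0.499, 0.008]
force: [0.1, -0.4, -1.7]
width: 0.149
```

```bash
python3 go.py .4985 -.1985 .065 -18.2
```

```text
t 6.45 pos [ 0.4993 -0.1978  0.0657] xang -18.3 w 0.14876575819020485 F [ 0.1  -0.36 -1.65] T [-0.18 -0.08  0.09] q7 [ 0.44 -0.19]
shift [-0.004  0.006  0.005] turn [ 0.    -0.01  -0.003]
```

>>> play_rows(rows=[[0, 0, 0, 0, 0, 0.06, 1], [0, 0, 0, 0, 0, 0, 1]])

```text
clock: 6.65
position: [0.4994, -0.1977, 0.0657]
ee_rot: [3.093, -0.546, 0.008]
force: [0.4, 0.7, -2.2]
width: 0.156
```

```bash
python3 go.py .4985 -.1985 .065 -18.2
```

```text
t 6.65 pos [ 0.4994 -0.1977  0.0657] xang -20.0 w 0.15634268884308897 F [ 0.45  0.74 -2.22] T [-0.08 -0.1   0.37] q7 [ 0.43 -0.22]
shift [-0.004  0.007  0.005] turn [ 0.    -0.01  -0.064]
```

>>> play_rows(rows=[[0, 0, 0, 0, 0, 0, 0.1], [0, 0, 0, 0, 0, 0, 0.1], [0, 0, 0, 0, 0, 0, 0.1], [0, 0, 0, 0, 0, 0, 0.1]])

```text
clock: 7.05
position: [0.4993, -0.1979, 0.066]
ee_rot: [3.093, -0.545, 0.008]
force: [-0.3, -0.7, -0.8]
width: 0.432
```

```bash
python3 go.py .4985 -.1985 .065 -18.2
```

```text
t 7.05 pos [ 0.4993 -0.1979  0.066 ] xang -20.0 w 0.4316616805148238 F [-0.32 -0.7  -0.77] T [-0.03 -0.1  -0.04] q7 [ 0.43 -0.22]
shift [-0.004  0.006  0.007] turn [-0.    -0.01  -0.062]
```

>>> play_rows(rows=[[0, 0, -0.1, 0, 0, 0, 0.1], [0, 0, -0.2, 0, 0, 0, 0.1], [0, 0, -0.25, 0, 0, 0, 0.1], [0, 0, -0.25, 0, 0, 0, 0.1], [0, 0, -0.2, 0, 0, 0, 0.1]])

```text
clock: 7.55
position: [0.4952, -0.1969, 0.2165]
ee_rot: [-3.093, 0.544, 0.008]
force: [0.3, 0.0, -0.3]
width: 0.449
```

>>> play_rows(rows=[[-0.25, 0, 0, 0, 0, 0, 0.1], [-0.3, 0, 0, 0, 0, 0, 0.1], [-0.2, 0, 0, 0, 0, 0, 0.1], [0, 0, 0, 0, 0, 0, 0.1], [0, 0, 0, 0, 0, 0, 0.1]])

```text
clock: 8.05
position: [0.3896, -0.1584, 0.2221]
ee_rot: [3.093, -0.545, 0.011]
force: [0.6, -0.9, 0.3]
width: 0.45
```

```bash
python3 go.py .4985 -.1985 .065 -18.2; python3 - <<'E'
from h import *
for n,(a,b,c,d) in dict(scene=(60,260,90,310),top=(160,340,300,500)).items():
    im=get_image(n); cv2.imwrite(f"pics/{n}3f.png",im);cv2.imwrite(f"pics/{n}3.png",cv2.resize(im[a:b,c:d],None,fx=3,fy=3,interpolation=cv2.INTER_CUBIC))
E
```

```text
t 8.05 pos [ 0.3896 -0.1584  0.2221] xang -20.0 w 0.4504785867095696 F [ 0.61 -0.87  0.29] T [-0.01 -0.12  0.01] q7 [ 0.5  -0.13]
shift [0.767 0.004 1.053] turn [-0.    -0.014 -0.062]
```

View pics/scene3.png

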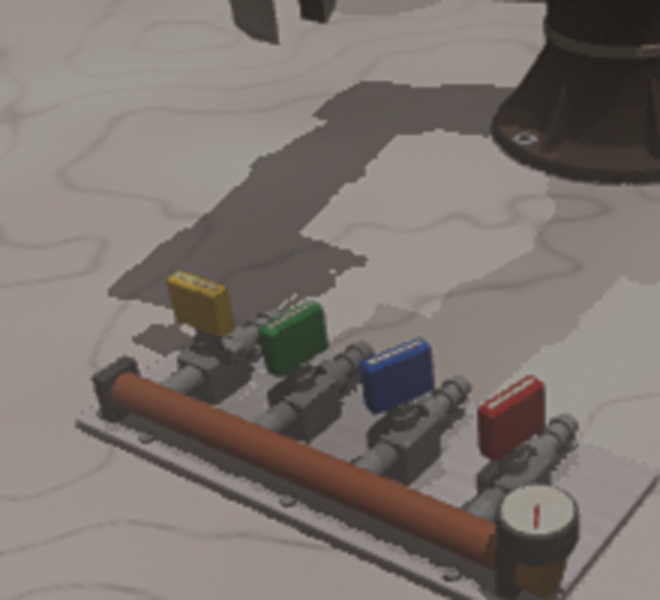

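View pics/top3.png

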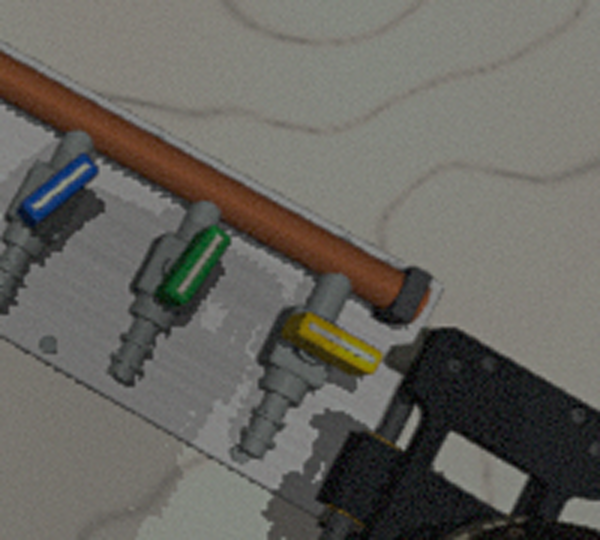

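```bash
python3 - <<'E'
from h import *
im=cv2.imread("pics/top3f.png");g=cv2.cvtColor(im,cv2.COLOR_BGR2HSV)
C={}
for c in('red','blue','green','yellow'):
    m,st,ce=mask(im,c)
    hull=cv2.fillConvexPoly(np.zeros_like(m),cv2.convexHull(cv2.findNonZero(m)),1)
    hull=cv2.erode(hull,np.ones((3,3),np.uint8))
    p=cv2.findNonZero((hull&(g[...,1]<110)&(g[...,2]>110)).astype(np.uint8))
    p=p[:,0].astype(float);W=np.array([ray('top',q,.094)[:2] for q in p]);C[c]=W.mean(0);v=np.linalg.svd(W-C[c])[2][0]
    print(c,len(p),C[c].round(4),np.ptp((W-C[c])@v).round(4),'ang',(np.degrees(np.arctan2(v[1],v[0]))%180).round(1))
for a,b in(('red','yellow'),('red','green'),('blue','yellow')):
    d=C[a]-C[b];print('row',a,b,np.degrees(np.arctan2(d[1],d[0])),np.linalg.norm(d))
E
```

```text
red 51 [0.5735 0.0293] 0.0358 ang 149.9
blue 49 [ 0.5492 -0.0473] 0.0347 ang 140.2
green 31 [ 0.5239 -0.1232] 0.0336 ang 153.9
yellow 45 [ 0.4976 -0.2002] 0.034 ang 71.7
row red yellow 71.70891189979984 0.24172935244695393
row red green 71.99111276138798 0.1604391587458932
row blue yellow 71.35980910038506 0.16129332901305346
```

The handle line lies at 71.7° and the row at about 71.7°, so the valve is squarely shut. The gripper is clear, and the other handles have not moved.

```bash
python3 -c "
from cell import *
print(observe()['dq'].round(3)); print(sign_off())"
```

```text
[-0.003  0.018  0.003 -0.012  0.001 -0.001 -0.   ]
the job is handed in; nothing more can be done
None
```

I shut the yellow valve fully, let go of it and handed the job in at about 8 s of the 32 s allowed. I gripped the handle with the jaws part closed and turned it clockwise about 66°. At that point the wrist moment rose from about 0.1 to 0.37 N m, which I took as the stop. I then let go, lifted clear and backed off.

**Final angle:** in the last top view the white line on the yellow handle lay at 71.7°. The row of valves lay at 71.4–72.0°, depending on which valves I measured between, so the error is well under 1° against the 10° allowed.

**Other valves:** the red, blue and green handles measured the same as before to within 1°. The force readings on the tool stayed under 5 N throughout.

**Gripper:** at sign-off it was about 0.11 m away from the valve and 0.22 m up, touching nothing.

**Disagreements:**
- The first colour-blob estimate of the yellow handle's start angle was about 3° off the white-line one; I used the white line.
- The two cameras differed by about 4 mm on the valve's y position. I aimed in between, and it gripped cleanly at 14 mm.
- The tool stopped at −20.0°, where the row direction called for −18.2°. The final picture shows the handle itself is square.

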